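# Flip open the demagnetiser's cover and press its key

### The job

On the watchmaker's desk, push the hinged dust cover of the grey demagnetiser up by its front lip and on over backwards until it stays lying open by itself, untouched. Then press the round key in the well under it fully down with a fingertip and let it spring back, leaving the cover open. Leave the demagnetiser standing in its place, and leave the tweezers, movement holder, cup and wrench where they are.

Things in the scene. Friction and masses are not known exactly. Their poses are not given: they have to be found in the camera images.
- demagnetiser: grey bench instrument, loose but heavy (2 kg), 130 (x) x 150 (y) x 75 mm high. Origin: centre of its underside, on the desk; +x points from front (lip side, facing the robot within 0.4 rad) to hinge side. In its top is a well, walls 6 mm thick, floor 45 mm above the desk, with the key at x 0, y -34 mm and a round watch seat at x 0, y +34 mm (48 mm across, top 56 mm above the desk)
- cover (a joint): angle of the flat dark acrylic cover (130 g), rad: 0 (at the start) closed, lying level on the rim and hiding the well; 1.57 upright; 1.95 the stop, leaning back open. Almost frictionless hinge: left alone, the cover falls shut below about 1.5 rad and falls open to the stop beyond about 1.6 rad
- cover_hinge (a point): middle of the hinge line, along the demagnetiser's y at its far edge: x +62 mm, 76 mm above the desk. Its frame turns with the cover (closed: axes along the demagnetiser's). Closed, the cover is a level plate 150 mm wide, 5 mm thick, its underside at hinge height and reaching 137 mm from the hinge to the front, about 10 mm past the front wall
- cover_lip (a point): middle of the free edge of the cover's lip; turns with the cover. The lip (100 mm wide, 5 mm thick) continues the plate's front edge, flared upwards by 0.7 rad over 22 mm. Closed, its free edge is 152 mm in front of the hinge line and 17 mm above it (93 mm above the desk), so a fingertip can push in under the flare from the front
- key (a joint): how far the key is pressed down, in m: 0 up, 0.006 fully down; it springs back. Fully down takes about 4 N
- key_top (a point): centre of the top of the key: a grey round upright push button 26 mm across in a black collar 42 mm across; when up, its top is 67 mm above the desk, 8 mm below the rim and 10 mm above the collar. Its centre is 62 mm in front of the hinge line and 35 mm from the nearest wall of the well
- tweezers: stainless steel tweezers lying flat, about 130 mm long along x, 8 mm high; origin near the middle, at desk level; loose, in front of the demagnetiser
- holder: green plastic movement holder, a disc 60 mm across with two jaws and a small screw, 26 mm high; origin: centre of its underside; loose, beside the demagnetiser
- cup: white ceramic cup, 70 mm across the rim, 70 mm high; origin: centre of its underside; loose, beside the demagnetiser
- wrench: flat aluminium caseback wrench, about 150 mm long along x, 16 mm high; origin near the middle, at desk level; loose, behind the demagnetiser
Mind the look-alikes: they are no part of the job. There is more than one size of the demagnetiser; the job needs the smaller.

How it is judged (in metres and radians):
On the way, in this order (a step that is already met when the one before it is completed fails the run):
1. the cover lies open at its stop, at rest, with nothing of the robot touching the demagnetiser or its cover, for 0.3 s (value of joint cover above 1.8 rad and velocity of joint cover between -0.1 and 0.1 rad/s and contact force between each of the arm, the fingers and demagnetiser below 0.1 N), for 0.3 s.
2. the key is pressed down at least 5 of its 6 mm by the fingers while the cover lies open (value of joint key above 0.005 m and value of joint cover above 1.8 rad and contact force between the fingers and demagnetiser above 0.5 N), for 0.05 s.
At the end, for the whole second after the job is handed in: The cover lies open at rest past 1.8 rad, the key is back up (within 1.5 mm), the demagnetiser stands upright and at rest within 30 mm of where it started, and the tweezers, holder, cup and wrench are within 20 mm of where they started (value of joint cover above 1.8 rad and velocity of joint cover between -0.1 and 0.1 rad/s and value of joint key below 0.0015 m and distance of demagnetiser from where it was at the start of the episode below 0.03 m and angle between demagnetiser's own z axis and vertical below 0.05 rad and linear speed of demagnetiser below 0.01 m/s and distance of each of tweezers, holder, cup, wrench from where it was at the start of the episode below 0.02 m); the robot touches nothing.
It fails at once if the demagnetiser is shoved or lifted more than 30 mm from its place (distance of demagnetiser from where it was at the start of the episode above 0.03 m).
It fails at once if the demagnetiser is lifted or tipped up by more than 0.1 rad (height (world z) of demagnetiser above 0.01 m or angle between demagnetiser's own z axis and vertical above 0.1 rad).
It fails at once if the tweezers, movement holder, cup or wrench is moved or lifted more than 20 mm (distance of any of tweezers, holder, cup, wrench from where it was at the start of the episode above 0.02 m).
It also fails if it takes over 45 s, if anything falls off the work surface, if the arm or the gripper's body presses on something with over 40 N, if the wrist force passes 120 N, or if a joint passes its speed limit or range.

### The arm

A 6-joint arm with a two-finger parallel gripper is mounted at the origin on the work surface. World frame = base frame: x ahead of the robot, y to its left, z up, the work surface at z = 0. Lengths are in m, angles in degrees, forces in N, time in s.
With the tool pointing down it reaches from about 0.375 to 0.75 m from the base axis. Payload 9 kg.
Tool frame: the origin (TCP) lies between the finger pads; the fingertips stand 8 mm ahead of it and the grasp point (between the pads) lies 11 mm behind it; y points along the fingers, x is the direction in which the jaws open and shut, and the axes are right-handed (so a half turn about y gives the same grasp; the last joint's range is limited). The gripper opens to 85 mm and grips with 20 to 120 N. Pads are 22 mm wide; open, the fingers measure 114 mm over their backs; the gripper's body (76 mm by 85 mm) begins 54 mm behind the grasp point. The pads swing forward as they close: fully open they stand 13 mm farther back than shut.
Start: joints at [50.609, 5.964, 5.575, 89.605, 0, 77.527], TCP at [0.272, 0.535, 0.239] pointing down, gripper open.
Joint ranges: [-171.21, 171.21], [-48.23, 106.86], [-62.78, 66.21], [-105.2, 120.99], [-86.42, 89.51], [-180, 180]. Speed limits (degrees/s): [127.2, 127.2, 147.25, 180, 180, 180].

### API

Orientations are given as [roll, pitch, yaw] about the fixed x, y, z axes, in that order (R = Rz(yaw) Ry(pitch) Rx(roll)).
In Python, from workcell import arm, imaging, sign_off gives the robot as it stands.
- The arm moves only by the tool send_rows, never from a script. Its argument "plan" is a list of rows, each an object with "turn": the turn, a rotation vector about the tool's x, y, z each as a share of 2 pi rad, from -1 to 1, a list of three; "slide": the shift along the tool's x, y, z each as a share of 600 mm, from -1 to 1, a list of three; "hand": the gripper command: -1 is fully open, 1 is shut, values between are in proportion. In form: [{"turn": [ax, ay, az], "slide": [x, y, z], "hand": hand}, ...]. A call has 1 to 20 rows; each row is the pose to reach, as a shift and turn from the pose commanded when the call began, along the tool's axes at that moment, turning the shorter way round; what a row does not reach only later rows make up. A row lasts 1/8 s, in which the tool goes at most 62.5 mm and 10.7 degrees, less where a joint would pass 70% of its speed; a pose out of reach is approached as far as the arm can. A call with a number of a shift or a turn outside -1 to 1 is refused whole. A call with a gripper value outside its range is refused whole. The fingers move at their own pace and stop on an object; "grip_force" is the grip in N (left out, the last holds). Time passes only in rows, so rows that repeat a pose let the fingers close. It gives the time, the measured TCP pose, the force and the opening at its end, in the units of the state.
- arm.get_state(): the state, without advancing time (a new reading comes with each control period).
- imaging.get_image(name): name is "side" or "top" or "wrist"; returns (picture, depth): 384x512x3 uint8, red, green, blue; 384x512 float32, m along the optical axis (not along the pixel's ray), 0 where there is no reading.
- imaging.camera_info(name): a dict with "intrinsics" (3x3 intrinsics, pixels), "k1" (the pictures are not rectified: a ray, as slopes to the right and down, at radius r is drawn at 1 + k1 r^2 times it, then the intrinsics apply), "R" (3x3) and "t" (3): a world point X has camera coordinates R X + t; the wrist camera has in their place "T_tool_cam" (4x4, takes a point from camera to tool coordinates, whose origin is the TCP and whose axes are the tool frame's). Camera axes: x right, y down, z forward; pixel columns grow to the right and rows downward; lengths in m; the calibration is good to about 2 mm. A picture is of the moment at which its call begins: read the wrist's pose just before it. camera_info takes no time and is no camera call.
- sign_off(): hands the job in, once; it reports no verdict.
The state is a dict: "time_s": time; "joint_pos": joint angles; "qvel": joint speeds; "joint_torque": joint torques, N m; "tool_pos": TCP position; "tool_rot": TCP orientation; "force": force on the tool from outside, world axes, zero at the start; "torque": the same for the moment, N m; "opening": opening from 0.0 (shut) to 1.0 (fully open).
Only numpy, scipy, OpenCV 4.12 (cv2) and the standard library are available. Lean on these libraries where they do the work, as an engineer would, in place of code of your own. Each camera call takes 0.05 s, during which the arm holds its last target.

## Working session

There is one attempt and no reset: what is moved stays moved. The work goes in short steps, Python scripts to look and compute and a tool call to move; the robot and the scene stay as the last step left them, time stands still between calls to the robot, and variables do not carry over. Pictures are saved under pics/ and viewed, and the job is handed in when it is done.

Besides the shell and the picture viewer there is one more tool, called as name(argument=value, ...), one argument or row to a line, values as JSON. send_rows: Moves the arm, as the interface text tells. Shift numbers are shares of 600 mm and turn numbers shares of 2 pi rad, none past 1 either way. Its arguments: {"type":"object","properties":{"plan":{"type":"array"},"grip_force":{"type":"number"}},"required":["plan"]}

```bash
mkdir -p pics; ls; cat > h.py <<'E'
import numpy as np,cv2
from workcell import arm,imaging,sign_off
from scipy.spatial.transform import Rotation as Ro
def grab(n,tag):
    s=arm.get_state(); p,d=imaging.get_image(n)
    cv2.imwrite(f'pics/{tag}.png',p[:,:,::-1]); np.savez(f'pics/{tag}.npz',p=p,d=d,pos=s['tool_pos'],rot=s['tool_rot'])
    return p,d,s
def cloud(n,d,s=None):
    c=imaging.camera_info(n);K=np.array(c['intrinsics']);k=c['k1']
    v,u=np.mgrid[0:384,0:512].astype(np.float32)
    q=cv2.undistortPoints(np.stack([u.ravel(),v.ravel()],1)[:,None].astype(np.float64),K,np.array([k,0,0,0,0.]))[:,0].reshape(384,512,2)
    P=np.dstack([q*d[...,None],d])
    if 'R' in c: W=(P-np.array(c['t']))@np.array(c['R'])
    else:
        T=np.array(c['T_tool_cam']);R=Ro.from_euler('xyz',s['tool_rot'],degrees=True).as_matrix()
        W=(P@T[:3,:3].T+T[:3,3])@R.T+np.array(s['tool_pos'])
    W[d==0]=np.nan
    return W
E
python3 - <<'E'
from h import *
print(arm.get_state())
for n in ['top','side','wrist']:
    p,d,s=grab(n,n+'0')
    print(n,imaging.camera_info(n))
E
```

```text
pics
{'time_s': 0.0, 'joint_pos': array([5.06111477e+01, 5.99710716e+00, 5.52580866e+00, 8.96038278e+01,
       2.55815178e-04, 7.75256581e+01]), 'qvel': array([ 0.12391949, -0.01195384, -0.0412331 , -0.03118752, -0.11107036,
       -0.0224571 ]), 'joint_torque': array([ 1.76918566e-03, -5.56932056e+01,  5.03646076e+01,  1.69242098e-02,
       -1.80877992e-04, -4.98789650e-07]), 'tool_pos': array([0.27138688, 0.53475449, 0.23852574]), 'tool_rot': array([-8.99835228e+01,  7.32974977e-02,  6.30854999e+01]), 'force': array([-1.01540194, -0.94264212, -0.21758139]), 'torque': array([ 0.02692255, -0.04297159, -0.01535545]), 'opening': 1.002922063148615}
top {'intrinsics': array([[381.95010929,   0.        , 259.9976852 ],
       [  0.        , 381.95010929, 188.98394204],
       [  0.        ,   0.        ,   1.        ]]), 'k1': -0.08031927365500904, 'R': array([[ 0.02382963, -0.99971504,  0.00140908],
       [-0.99399783, -0.02384384, -0.10676976],
       [ 0.10677293,  0.00114366, -0.99428277]]), 't': array([0.14485712, 0.52048243, 1.06053422])}
side {'intrinsics': array([[431.09805799,
[... 224 characters left out ...]
.1663369 , -0.51980594, -0.83793426],
       [ 0.21776092,  0.80942811, -0.54534972]]), 't': array([-0.44282323,  0.23586047,  1.08689661])}
wrist {'intrinsics': array([[313.0549849 ,   0.        , 258.34695493],
       [  0.        , 313.0549849 , 192.04722589],
       [  0.        ,   0.        ,   1.        ]]), 'k1': -0.04897015753098904, 'T_tool_cam': array([[ 9.99999307e-01,  8.15570932e-04, -8.48951325e-04,
         4.90997090e-04],
       [ 1.06910772e-03, -3.27260957e-01,  9.44933396e-01,
        -1.34227460e-01],
       [ 4.92831588e-04, -9.44933649e-01, -3.27261602e-01,
         8.41498682e-02],
       [ 0.00000000e+00,  0.00000000e+00,  0.00000000e+00,
         1.00000000e+00]])}
```

View pics/top0.png

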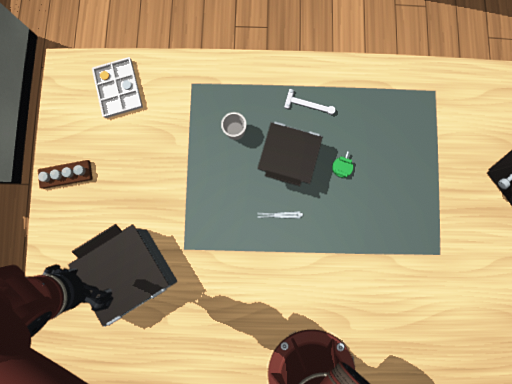

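View pics/side0.png

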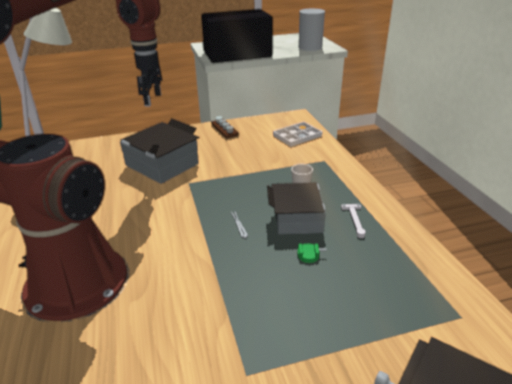

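View pics/wrist0.png

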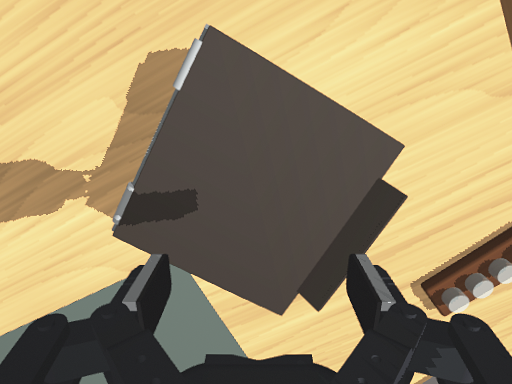

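Top view: the candidates are the box on the mat (290,153), a larger box under the gripper (125,275), and a dark object at the right edge (505,170). I'll measure both boxes and crop the mat one.

```bash
python3 - <<'E'
from h import *
for n in ['top','side']:
    f=np.load(f'pics/{n}0.npz');d=f['d'];p=f['p'];W=cloud(n,d)
    np.save(f'pics/{n}W.npy',W)
    for nm,(x0,x1,y0,y1) in {'mat':(.5,.85,-.15,.2),'big':(.2,.5,.3,.7)}.items():
        m=(W[...,0]>x0)&(W[...,0]<x1)&(W[...,1]>y0)&(W[...,1]<y1)&(W[...,2]>.072)&(W[...,2]<.13)&(p.max(2)<110)
        if m.sum()<10: print(n,nm,'none');continue
        P=W[m]; r=cv2.minAreaRect(P[:,:2].astype(np.float32)); print(n,nm,m.sum(),r,np.percentile(P[:,2],[5,50,95,100]))
    m=(W[...,2]<.003)&(W[...,0]>.4)&(W[...,0]<.8); print('desk z',np.nanmedian(W[...,2][m]))
f=np.load('pics/top0.npz')['p']
c=cv2.resize(f[80:230,210:370,::-1],None,fx=4,fy=4,interpolation=cv2.INTER_CUBIC);cv2.imwrite('pics/crop1.png',c)
W=np.load('pics/topW.npy')
for nm,(u,v) in dict(cup=(234,125),holder=(343,166),tweez=(280,215),wr=(311,103),tw1=(258,214),tw2=(301,215),wr1=(290,95),wr2=(334,110)).items(): print(nm,np.nanmedian(W[v-2:v+3,u-2:u+3].reshape(-1,3),axis=0))
E
```

```text
top mat 2825 ((0.6090719699859619, 0.08048121631145477), (0.1507507860660553, 0.1537819653749466), 75.40925598144531) [0.07629902 0.07968983 0.08679964 0.09620445]
top big 5122 ((0.28099173307418823, 0.5274356603622437), (0.21348543465137482, 0.20610737800598145), 33.592018127441406) [0.104408   0.10926888 0.11894734 0.12932001]
desk z -0.0011455789998235965
side mat 1643 ((0.6120181083679199, 0.07644234597682953), (0.1557658314704895, 0.15658369660377502), 75.67792510986328) [0.07693025 0.08166522 0.08826149 0.09679649]
side big 2082 ((0.28352659940719604, 0.5258709788322449), (0.21600183844566345, 0.21390506625175476), 32.72629928588867) [0.07924827 0.11269024 0.12095841 0.12976923]
desk z 0.0010718410725909732
cup [0.70905486 0.2390218  0.00374061]
holder [ 0.59182327 -0.08321053  0.0137785 ]
tweez [0.44505348 0.09775615 0.00461967]
wr [0.77950088 0.01095525 0.00959828]
tw1 [4.46739641e-01 1.61351286e-01 2.90127047e-04]
tw2 [0.4464823  0.03702348 0.0015372 ]
wr1 [0.80386562 0.07434035 0.01029645]
wr2 [ 0.76146847 -0.05678156  0.01215959]
```

View pics/crop1.png

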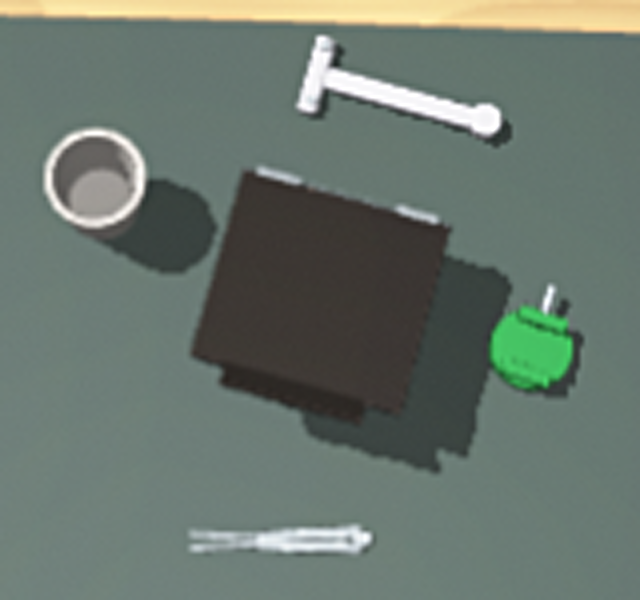

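The mat box is about 150 mm wide with its top at about 80 mm, so it's the smaller demagnetiser. The box under the gripper is about 210 mm and ~110 mm high, so it's the look-alike. The crop shows the lip at bottom left (290,395) and hinge knuckles at the top (280,175)/(415,215). Next I'll fit the frame.

```bash
python3 - <<'E'
from h import *
for n in ['top','side']:
    W=np.load(f'pics/{n}W.npy');p=np.load(f'pics/{n}0.npz')['p']
    off=-0.0011 if n=='top' else .0011
    m=(abs(W[...,0]-.62)<.12)&(abs(W[...,1]-.08)<.12)&(abs(W[...,2]-off-.0805)<.0045)&(p.max(2)<110)
    P=W[m][:,:2].astype(np.float32)
    r=cv2.minAreaRect(P);print(n,r)
    for yaw in [-14.6]:
        a=np.radians(yaw);ex=np.array([np.cos(a),np.sin(a)]);ey=np.array([-ex[1],ex[0]])
        A=P@ex;B=P@ey
        print('A',np.percentile(A,[0,.5,1,50,99,99.5,100]),'B',np.percentile(B,[0,.5,1,50,99,99.5,100]))
        for a_lo,a_hi in [(A.max()-.02,A.max()-0.005)]: pass
        # edge fits: left/right edges in B per A slice -> yaw
        sl=np.linspace(A.min()+.02,A.max()-.01,12);lo=[];hi=[]
        for s in sl:
            k=abs(A-s)<.004; lo.append(B[k].min());hi.append(B[k].max())
        print('slopes deg',np.degrees(np.arctan(np.polyfit(sl,lo,1)[0])),np.degrees(np.arctan(np.polyfit(sl,hi,1)[0])), np.median(lo),np.median(hi))
        sl=np.linspace(B.min()+.01,B.max()-.01,12);hi=[]
        for s in sl:
            k=abs(B-s)<.004; hi.append(A[k].max())
        print('far edge slope',-np.degrees(np.arctan(np.polyfit(sl,hi,1)[0])),np.round(hi,4))
E
```

```text
top ((0.6138505935668945, 0.07914239913225174), (0.1519031822681427, 0.14055588841438293), 75.98350524902344)
A [0.50341008 0.50694741 0.50829769 0.57444634 0.64148454 0.64223711
 0.64512447] B [0.15602838 0.1565874  0.15758397 0.23106464 0.30479088 0.30550316
 0.30677914]
slopes deg -0.24508399218060098 -0.2631680221444084 0.15645741997565024 0.3059380544510819
far edge slope 0.2569691121597661 [0.6426 0.6415 0.6412 0.643  0.6441 0.6432 0.6422 0.6417 0.644  0.6409
 0.6412 0.642 ]
side ((0.6152659058570862, 0.07560013234615326), (0.15579745173454285, 0.1414802521467209), 75.51448059082031)
A [0.50570158 0.50888068 0.51057386 0.57838476 0.64510304 0.64574025
 0.6472167 ] B [0.15033038 0.15268541 0.15331891 0.22053768 0.30173205 0.30409121
 0.30614924]
slopes deg -0.06541563847714621 1.4872891378493873 0.15306553005104956 0.3026808187717146
far edge slope 0.35393601283414755 [0.6472 0.6439 0.6452 0.6454 0.6461 0.6458 0.6448 0.647  0.6457 0.645
 0.6431 0.6458]
```

```bash
cat >> h.py <<'E'
YAW=-14.5; a_=np.radians(YAW);EX=np.array([np.cos(a_),np.sin(a_),0]);EY=np.array([-EX[1],EX[0],0]);EZ=np.array([0,0,1.])
H=0.643*EX+0.230*EY+0.076*EZ
def Rt(t):
    t=np.radians(t);return np.stack([np.sin(t)*EZ+np.cos(t)*EX,np.sin(t)*EX-np.cos(t)*EZ,EY],1)
def rows(pts):
    "pts: (a,b,c rel hinge for tip, tilt)"
    s=arm.get_state();R0=Ro.from_euler('xyz',s['tool_rot'],degrees=True).as_matrix();p0=np.array(s['tool_pos'])
    for a,b,c,t in pts:
        R=Rt(t);p=H+a*EX+b*EY+c*EZ-.008*R[:,1]
        print('turn',np.round(Ro.from_matrix(R0.T@R).as_rotvec()/2/np.pi,4).tolist(),'slide',np.round(R0.T@(p-p0)/.6,4).tolist(),'world',np.round(p,3))
def tiploc():
    s=arm.get_state();R=Ro.from_euler('xyz',s['tool_rot'],degrees=True).as_matrix()
    q=np.array(s['tool_pos'])+.008*R[:,1]-H;print('tip rel hinge',np.round([q@EX,q@EY,q@EZ],4),'toolx,y local',np.round(R[:,:2].T@np.stack([EX,EY,EZ],1),3).tolist(),'j',np.round(s['joint_pos'],1),'F',np.round(s['force'],2),'t',s['time_s'])
E
python3 - <<'E'
from h import *
rows([(-.2,0,.16,50),(-.2,0,.02,50)])
E
```

```text
turn [-0.0936, 0.2008, -0.1166] slide [-0.4687, -0.0037, -0.6288] world [0.481 0.113 0.241]
turn [-0.0936, 0.2008, -0.1166] slide [-0.4685, 0.2296, -0.6288] world [0.481 0.113 0.101]
```

send_rows(
  plan=[
    {"turn":[0,0,0],"slide":[0,-0.1,0],"hand":1},
    {"turn":[-0.0936,0.2008,-0.1166],"slide":[-0.4687,-0.1,-0.6288],"hand":1},
    {"turn":[-0.0936,0.2008,-0.1166],"slide":[-0.4687,-0.1,-0.6288],"hand":1},
    {"turn":[-0.0936,0.2008,-0.1166],"slide":[-0.4687,-0.1,-0.6288],"hand":1},
    {"turn":[-0.0936,0.2008,-0.1166],"slide":[-0.4687,-0.1,-0.6288],"hand":1},
    {"turn":[-0.0936,0.2008,-0.1166],"slide":[-0.4687,-0.1,-0.6288],"hand":1},
    {"turn":[-0.0936,0.2008,-0.1166],"slide":[-0.4687,-0.1,-0.6288],"hand":1},
    {"turn":[-0.0936,0.2008,-0.1166],"slide":[-0.4687,-0.1,-0.6288],"hand":1},
    {"turn":[-0.0936,0.2008,-0.1166],"slide":[-0.4687,-0.1,-0.6288],"hand":1},
    {"turn":[-0.0936,0.2008,-0.1166],"slide":[-0.4687,-0.1,-0.6288],"hand":1},
    {"turn":[-0.0936,0.2008,-0.1166],"slide":[-0.4687,-0.1,-0.6288],"hand":1},
    {"turn":[-0.0936,0.2008,-0.1166],"slide":[-0.4687,-0.1,-0.6288],"hand":1},
    {"turn":[-0.0936,0.2008,-0.1166],"slide":[-0.4687,-0.1,-0.6288],"hand":1},
  ],
)

```text
time_s: 1.78
tool_pos: [0.5412, 0.1645, 0.3121]
tool_rot: [-92.7, -47.5, -14.5]
force: [0.2, 0.5, -0.1]
opening: 0.002
```

```bash
python3 - <<'E'
from h import *
tiploc()
grab('wrist','w1');grab('side','s1')
rows([(-.19,0,-.005,50)])
E
```

```text
tip rel hinge [-0.1544  0.0644  0.2307] toolx,y local [[0.676, -0.0, 0.737], [0.736, -0.047, -0.675]] j [ 16.3 -48.2 -43.2  53.  -24.7 112.4] F [ 0.21  0.51 -0.13] t 1.775
turn [0.0076, 0.0, -0.007] slide [-0.3302, 0.2263, -0.0974] world [0.49  0.111 0.076]
```

View pics/w1.png

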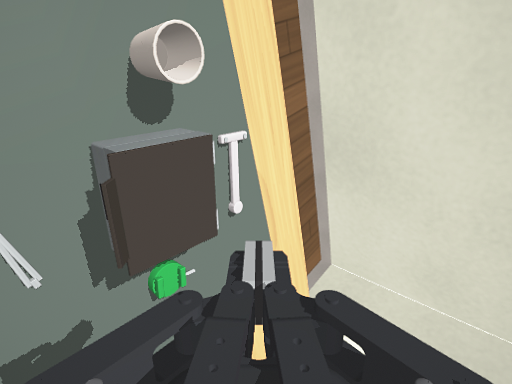

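View pics/s1.png

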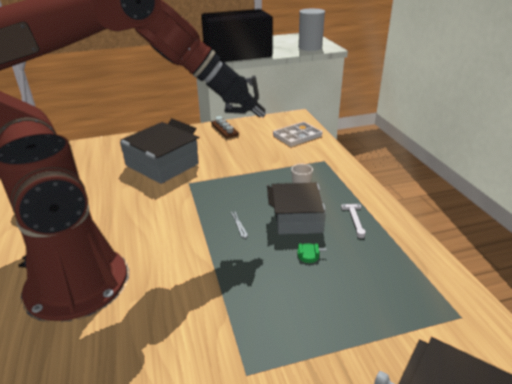

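w1 shows the cover with its lip to the left (115,220). s1 shows the arm folded back with j2 at its limit, so a 50° tilt this close in isn't reachable. I'll try 30°.

```bash
python3 - <<'E'
from h import *
rows([(-.2,0,.1,30)])
E
```

```text
turn [0.0075, -0.0013, 0.0486] slide [-0.2079, 0.0965, -0.1035] world [0.483 0.113 0.183]
```

send_rows(
  plan=[
    {"turn":[0.0075,-0.0013,0.0486],"slide":[-0.2079,0.0965,-0.1035],"hand":1},
    {"turn":[0.0075,-0.0013,0.0486],"slide":[-0.2079,0.0965,-0.1035],"hand":1},
    {"turn":[0.0075,-0.0013,0.0486],"slide":[-0.2079,0.0965,-0.1035],"hand":1},
    {"turn":[0.0075,-0.0013,0.0486],"slide":[-0.2079,0.0965,-0.1035],"hand":1},
    {"turn":[0.0075,-0.0013,0.0486],"slide":[-0.2079,0.0965,-0.1035],"hand":1},
  ],
)

```text
time_s: 2.5
tool_pos: [0.4941, 0.1189, 0.1848]
tool_rot: [-90.4, -29.6, -14.5]
force: [1.3, 0.7, 0.6]
opening: -0.0
```

```bash
python3 - <<'E'
from h import *
tiploc();print(arm.get_state()['tool_pos'])
E
```

```text
tip rel hinge [-0.1905  0.0088  0.1018] toolx,y local [[0.87, -0.0, 0.493], [0.493, -0.007, -0.87]] j [  4.4 -48.2 -48.5  61.6  -9.6 106.6] F [1.31 0.65 0.62] t 2.5
[0.49408586 0.11891296 0.18480686]
```

```bash
python3 - <<'E'
from h import *
rows([(-.195,.035,-.006,22)])
E
```

```text
turn [0.0011, -0.0001, 0.021] slide [-0.0935, 0.1524, 0.0447] world [0.497 0.145 0.077]
```

send_rows(
  plan=[
    {"turn":[0.0011,0,0.021],"slide":[-0.05,0.04,0.0447],"hand":1},
    {"turn":[0.0011,0,0.021],"slide":[-0.0935,0.1524,0.0447],"hand":1},
    {"turn":[0.0011,0,0.021],"slide":[-0.0935,0.1524,0.0447],"hand":1},
    {"turn":[0.0011,0,0.021],"slide":[-0.0935,0.1524,0.0447],"hand":1},
    {"turn":[0.0011,0,0.021],"slide":[-0.0935,0.1524,0.0447],"hand":1},
  ],
)

```text
time_s: 3.12
tool_pos: [0.4978, 0.1448, 0.0791]
tool_rot: [-89.9, -22.1, -14.6]
force: [-0.1, 1.3, 0.3]
opening: -0.0
```

```bash
python3 - <<'E'
from h import *
tiploc();print(arm.get_state()['tool_pos'])
grab('wrist','w2');p,_,_=grab('side','s2');cv2.imwrite('pics/s2c.png',cv2.resize(p[100:280,180:360,::-1],None,fx=3.3,fy=3.3,interpolation=cv2.INTER_CUBIC))
E
```

```text
tip rel hinge [-0.1943  0.0348 -0.0044] toolx,y local [[0.927, -0.002, 0.376], [0.376, 0.0, -0.927]] j [  6.2 -33.7 -48.2  54.6  -7.6 109.4] F [-0.07  1.35  0.31] t 3.125
[0.49775158 0.14477254 0.07906091]
```

View pics/w2.png

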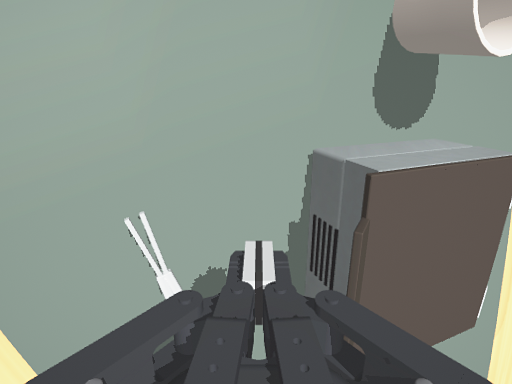

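View pics/s2c.png

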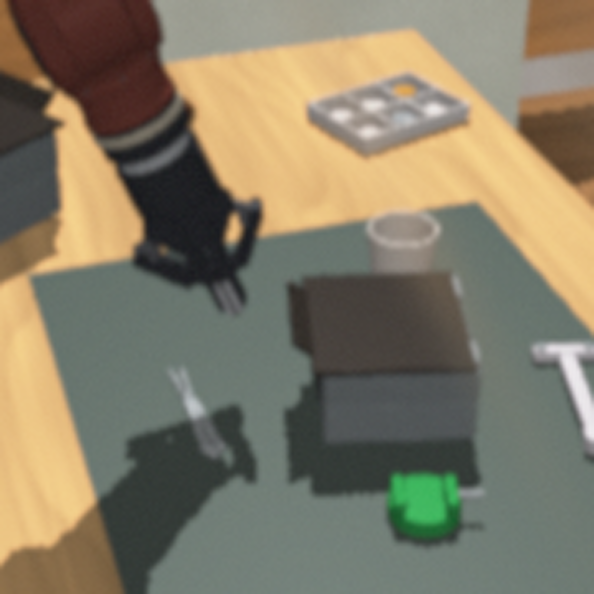

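```bash
python3 - <<'E'
from h import *
rows([(-.195,.035,-.008,45)])
E
```

```text
turn [0.0, -0.0003, -0.0638] slide [-0.0078, 0.0055, 0.0006] world [0.495 0.146 0.074]
```

send_rows(
  plan=[
    {"turn":[0,0,-0.0638],"slide":[-0.0078,0.0055,0.0006],"hand":1},
    {"turn":[0,0,-0.0638],"slide":[-0.0078,0.0055,0.0006],"hand":1},
    {"turn":[0,0,-0.0638],"slide":[-0.0078,0.0055,0.0006],"hand":1},
    {"turn":[0,0,-0.0638],"slide":[-0.0078,0.0055,0.0006],"hand":1},
  ],
)

```text
time_s: 3.72
tool_pos: [0.5186, 0.1696, 0.1002]
tool_rot: [-91.6, -42.5, -14.6]
force: [-0.8, 0.2, -0.1]
opening: 0.002
```

```bash
python3 - <<'E'
from h import *
tiploc();print(arm.get_state()['tool_pos'])
p,d,s=grab('wrist','w2b');W=cloud('wrist',d,s)
R=Ro.from_euler('xyz',s['tool_rot'],degrees=True).as_matrix()
for v,u in [(245,250),(245,268),(250,240),(260,232),(260,258),(255,283),(290,190),(290,330)]:
    q=(W[v,u]-s['tool_pos'])@R; l=W[v,u]-H; print(u,v,'tool',np.round(q,4),'loc',np.round([l@EX,l@EY,l@EZ],4))
E
```

```text
tip rel hinge [-0.178   0.0638  0.0183] toolx,y local [[0.738, -0.001, 0.675], [0.675, -0.029, -0.737]] j [ 15.9 -48.2 -62.6  38.  -21.5 113.7] F [-0.82  0.22 -0.1 ] t 3.725
[0.51862935 0.16959933 0.10020081]
250 245 tool [-0.0039  0.0004  0.0111] loc [-0.1857  0.0751  0.021 ]
268 245 tool [0.0047 0.     0.0113] loc [-0.1796  0.0753  0.0271]
240 250 tool [-0.0089  0.0021  0.0074] loc [-0.1884  0.0714  0.0165]
232 260 tool [-0.0122 -0.0067  0.0071] loc [-0.1967  0.0713  0.0207]
258 260 tool [-0.0001 -0.0139  0.0115] loc [-0.1926  0.076   0.0342]
283 255 tool [ 0.0119 -0.003   0.0076] loc [-0.1765  0.0717  0.0343]
190 290 tool [-0.0252 -0.0372  0.0128] loc [-0.2268  0.078   0.0343]
330 290 tool [ 0.0269 -0.0362  0.0121] loc [-0.1877  0.0772  0.0688]
```

View pics/w2b.png

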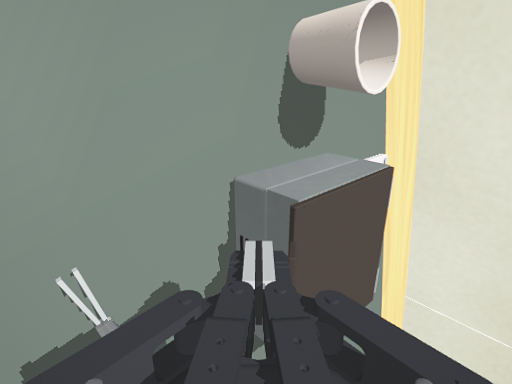

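w2b shows the pads at (258,250) in front of the wall, with the linkage knuckles bulging in the jaw direction. I'll roll the hand so the jaw axis runs along the lip. That makes the finger slimmer in the push plane and puts the camera on the robot side.

```bash
cat >> h.py <<'E'
def Rt(t):
    t=np.radians(t);return np.stack([EY,np.sin(t)*EX-np.cos(t)*EZ,-np.sin(t)*EZ-np.cos(t)*EX],1)
E
python3 - <<'E'
from h import *
rows([(-.2,.035,.0,33)])
E
```

```text
turn [0.0242, -0.2499, 0.0167] slide [-0.0445, -0.0014, -0.0474] world [0.491 0.147 0.083]
```

send_rows(
  plan=[
    {"turn":[0.0242,-0.2499,0.0167],"slide":[-0.0445,-0.0014,-0.0474],"hand":1},
    {"turn":[0.0242,-0.2499,0.0167],"slide":[-0.0445,-0.0014,-0.0474],"hand":1},
    {"turn":[0.0242,-0.2499,0.0167],"slide":[-0.0445,-0.0014,-0.0474],"hand":1},
    {"turn":[0.0242,-0.2499,0.0167],"slide":[-0.0445,-0.0014,-0.0474],"hand":1},
    {"turn":[0.0242,-0.2499,0.0167],"slide":[-0.0445,-0.0014,-0.0474],"hand":1},
    {"turn":[0.0242,-0.2499,0.0167],"slide":[-0.0445,-0.0014,-0.0474],"hand":1},
    {"turn":[0.0242,-0.2499,0.0167],"slide":[-0.0445,-0.0014,-0.0474],"hand":1},
    {"turn":[0.0242,-0.2499,0.0167],"slide":[-0.0445,-0.0014,-0.0474],"hand":1},
    {"turn":[0.0242,-0.2499,0.0167],"slide":[-0.0445,-0.0014,-0.0474],"hand":1},
    {"turn":[0.0242,-0.2499,0.0167],"slide":[-0.0445,-0.0014,-0.0474],"hand":1},
    {"turn":[0.0242,-0.2499,0.0167],"slide":[-0.0445,-0.0014,-0.0474],"hand":1},
  ],
)

```text
time_s: 5.15
tool_pos: [0.4943, 0.1481, 0.0813]
tool_rot: [-122.8, 0.1, 75.2]
force: [0.0, -0.3, 0.2]
opening: -0.001
```

```bash
python3 - <<'E'
from h import *
tiploc();print(arm.get_state()['tool_pos'])
p,d,s=grab('wrist','w3')
p,_,_=grab('side','s3');cv2.imwrite('pics/s3c.png',cv2.resize(p[100:280,180:360,::-1],None,fx=3.3,fy=3.3,interpolation=cv2.INTER_CUBIC))
E
```

```text
tip rel hinge [-0.1972  0.0371 -0.0014] toolx,y local [[0.005, 1.0, -0.002], [0.542, -0.004, -0.84]] j [  9.7 -48.2 -60.4  47.4 -13.   20.9] F [ 0.03 -0.32  0.18] t 5.15
[0.49428159 0.1480507  0.08130192]
```

View pics/w3.png

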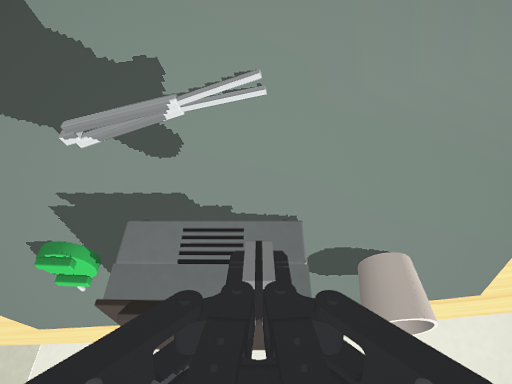

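View pics/s3c.png

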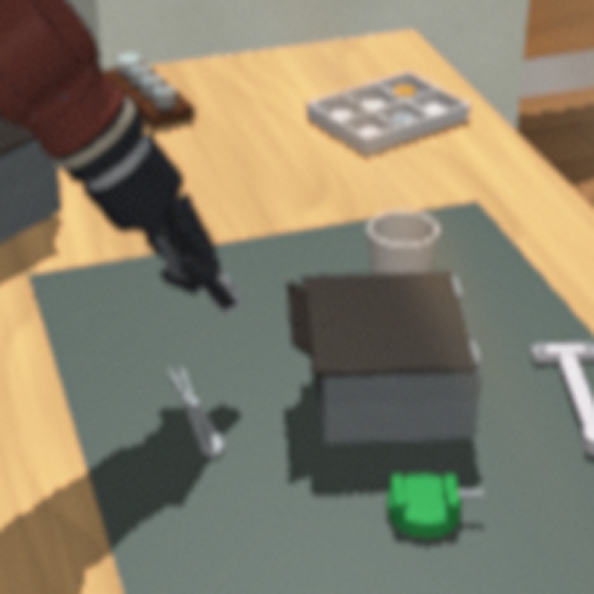

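```bash
python3 - <<'E'
from h import *
pts=[(-.175,.033,-.008,33),(-.156,.033,-.008,33)]
for f,r in [(-2,.15),(2,.149),(6,.147),(10,.145),(15,.143),(20,.141),(25,.138),(30,.135)]:
    f=np.radians(f);pts.append((-r*np.cos(f),.033,r*np.sin(f),33))
rows(pts)
E
```

```text
turn [-0.0004, -0.0004, -0.0006] slide [-0.007, 0.0293, -0.0253] world [0.515 0.139 0.075]
turn [-0.0004, -0.0004, -0.0006] slide [-0.0069, 0.0465, -0.0519] world [0.533 0.134 0.075]
turn [-0.0004, -0.0004, -0.0006] slide [-0.0069, 0.0481, -0.063] world [0.539 0.132 0.077]
turn [-0.0004, -0.0004, -0.0006] slide [-0.0069, 0.0344, -0.0738] world [0.54  0.132 0.088]
turn [-0.0004, -0.0004, -0.0006] slide [-0.0069, 0.0226, -0.0868] world [0.543 0.131 0.098]
turn [-0.0004, -0.0004, -0.0006] slide [-0.0069, 0.012, -0.1004] world [0.546 0.13  0.108]
turn [-0.0004, -0.0004, -0.0006] slide [-0.007, -0.0004, -0.1177] world [0.55  0.129 0.12 ]
turn [-0.0004, -0.0004, -0.0006] slide [-0.007, -0.011, -0.1357] world [0.556 0.128 0.131]
turn [-0.0004, -0.0004, -0.0006] slide [-0.0069, -0.0184, -0.1552] world [0.563 0.126 0.141]
turn [-0.0004, -0.0004, -0.0006] slide [-0.0069, -0.0239, -0.1749] world [0.571 0.124 0.15 ]
```

send_rows(
  plan=[
    {"turn":[0,0,0],"slide":[-0.007,0.0293,-0.0253],"hand":1},
    {"turn":[0,0,0],"slide":[-0.007,0.0465,-0.0519],"hand":1},
    {"turn":[0,0,0],"slide":[-0.007,0.0481,-0.063],"hand":1},
    {"turn":[0,0,0],"slide":[-0.007,0.0344,-0.0738],"hand":1},
    {"turn":[0,0,0],"slide":[-0.007,0.0226,-0.0868],"hand":1},
  ],
)

```text
time_s: 5.88
tool_pos: [0.5417, 0.1317, 0.0985]
tool_rot: [-122.8, 0.2, 75.4]
force: [-7.6, -0.0, 1.9]
opening: 0.001
```

```bash
python3 - <<'E'
from h import *
tiploc()
p,d,s=grab('wrist','w4')
p,_,_=grab('side','s4');cv2.imwrite('pics/s4c.png',cv2.resize(p[100:280,180:360,::-1],None,fx=3.3,fy=3.3,interpolation=cv2.INTER_CUBIC))
E
```

```text
tip rel hinge [-0.1472  0.0331  0.0158] toolx,y local [[0.002, 1.0, -0.003], [0.541, -0.004, -0.841]] j [  6.3 -39.  -53.3  44.7 -11.3  17.7] F [-7.64 -0.02  1.9 ] t 5.875
```

View pics/w4.png

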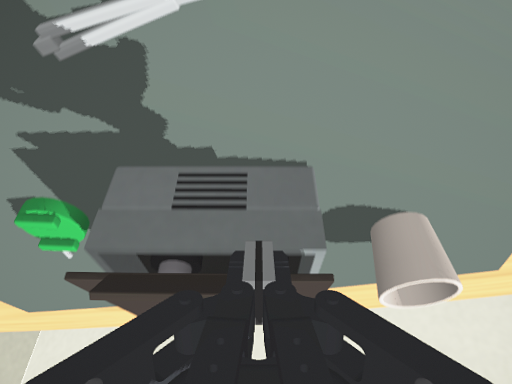

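View pics/s4c.png

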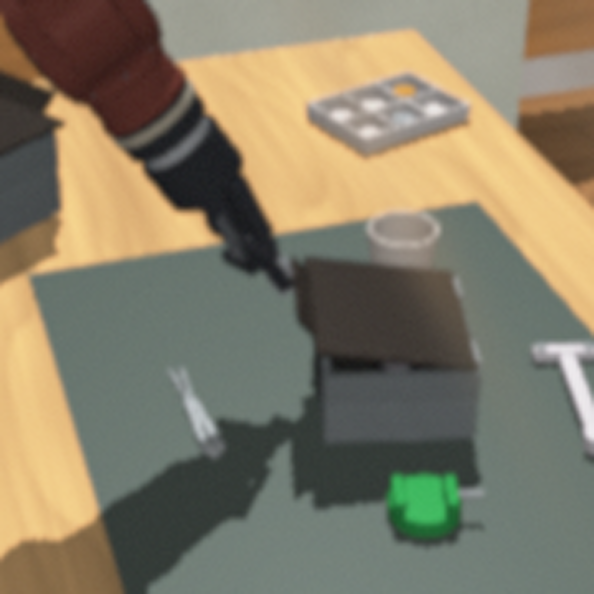

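The cover is lifting (s4c: gap under its edge at (380,360), about 10°), with 7.6 N on the wrist. I'll continue on the arc.

```bash
python3 - <<'E'
from h import *
pts=[]
for f,r in [(10,.148),(14,.147),(18,.146),(23,.144),(28,.141),(33,.138),(38,.135),(43,.132),(48,.129),(53,.126),(58,.124)]:
    f=np.radians(f);pts.append((-r*np.cos(f),.033,r*np.sin(f),33))
rows(pts)
E
```

```text
turn [-0.0001, -0.0001, -0.0005] slide [-0.0011, -0.0111, -0.0073] world [0.543 0.131 0.108]
turn [-0.0001, -0.0001, -0.0005] slide [-0.0011, -0.022, -0.0206] world [0.546 0.13  0.118]
turn [-0.0001, -0.0001, -0.0005] slide [-0.0011, -0.032, -0.0346] world [0.55  0.129 0.128]
turn [-0.0001, -0.0001, -0.0005] slide [-0.0011, -0.0419, -0.0535] world [0.556 0.128 0.139]
turn [-0.0001, -0.0001, -0.0005] slide [-0.0011, -0.0484, -0.0738] world [0.564 0.126 0.149]
turn [-0.0001, -0.0001, -0.0005] slide [-0.0011, -0.053, -0.0942] world [0.572 0.124 0.158]
turn [-0.0001, -0.0001, -0.0005] slide [-0.0011, -0.0557, -0.1145] world [0.581 0.121 0.166]
turn [-0.0001, -0.0001, -0.0005] slide [-0.0011, -0.0564, -0.1345] world [0.591 0.119 0.173]
turn [-0.0001, -0.0001, -0.0005] slide [-0.0011, -0.0553, -0.1541] world [0.601 0.116 0.179]
turn [-0.0001, -0.0001, -0.0005] slide [-0.001, -0.0525, -0.1731] world [0.611 0.114 0.183]
turn [-0.0001, -0.0001, -0.0005] slide [-0.001, -0.0496, -0.1913] world [0.621 0.111 0.188]
```

send_rows(
  plan=[
    {"turn":[0,0,0],"slide":[-0.001,-0.0111,-0.0073],"hand":1},
    {"turn":[0,0,0],"slide":[-0.001,-0.022,-0.0206],"hand":1},
    {"turn":[0,0,0],"slide":[-0.001,-0.032,-0.0346],"hand":1},
    {"turn":[0,0,0],"slide":[-0.001,-0.0419,-0.0535],"hand":1},
    {"turn":[0,0,0],"slide":[-0.001,-0.0484,-0.0738],"hand":1},
    {"turn":[0,0,0],"slide":[-0.001,-0.053,-0.0942],"hand":1},
    {"turn":[0,0,0],"slide":[-0.001,-0.0557,-0.1145],"hand":1},
  ],
)

```text
time_s: 6.85
tool_pos: [0.5818, 0.1211, 0.1654]
tool_rot: [-122.9, 0.1, 75.4]
force: [-14.5, 2.6, 11.1]
opening: 0.002
```

```bash
python3 - <<'E'
from h import *
tiploc()
p,_,_=grab('side','s5');cv2.imwrite('pics/s5c.png',cv2.resize(p[100:280,180:360,::-1],None,fx=3.3,fy=3.3,interpolation=cv2.INTER_CUBIC))
pts=[]
for f,r in [(43,.134),(48,.131),(53,.128),(58,.126),(63,.123),(68,.121),(73,.119),(78,.117),(83,.115),(87,.115),(91,.115),(95,.115),(98,.115)]:
    f=np.radians(f);pts.append((-r*np.cos(f),.033,r*np.sin(f),33))
rows(pts)
E
```

```text
tip rel hinge [-0.1058  0.0329  0.0826] toolx,y local [[0.002, 1.0, -0.002], [0.543, -0.003, -0.84]] j [  4.3 -33.3 -42.8  49.  -10.3  16. ] F [-14.46   2.58  11.1 ] t 6.85
turn [0.0002, -0.0003, -0.0005] slide [0.0001, -0.0039, -0.0149] world [0.589 0.119 0.174]
turn [0.0002, -0.0003, -0.0005] slide [0.0001, -0.0028, -0.0347] world [0.599 0.117 0.18 ]
turn [0.0002, -0.0003, -0.0005] slide [0.0002, 0.0, -0.054] world [0.61  0.114 0.185]
turn [0.0002, -0.0003, -0.0005] slide [0.0002, 0.0029, -0.0726] world [0.62  0.111 0.19 ]
turn [0.0002, -0.0003, -0.0005] slide [0.0002, 0.009, -0.0903] world [0.63  0.109 0.192]
turn [0.0002, -0.0003, -0.0005] slide [0.0003, 0.015, -0.1074] world [0.64  0.106 0.195]
turn [0.0002, -0.0003, -0.0005] slide [0.0003, 0.0223, -0.1235] world [0.65  0.103 0.197]
turn [0.0002, -0.0003, -0.0005] slide [0.0004, 0.0309, -0.1388] world [0.661 0.101 0.197]
turn [0.0002, -0.0003, -0.0005] slide [0.0004, 0.0407, -0.1529] world [0.671 0.098 0.197]
turn [0.0002, -0.0003, -0.0005] slide [0.0005, 0.047, -0.1647] world [0.678 0.096 0.198]
turn [0.0002, -0.0003, -0.0005] slide [0.0005, 0.0541, -0.176] world [0.686 0.094 0.198]
turn [0.0002, -0.0003, -0.0005] slide [0.0006, 0.062, -0.1868] world [0.694 0.092 0.197]
turn [0.0002, -0.0003, -0.0005] slide [0.0006, 0.0684, -0.1946] world [0.7   0.091 0.197]
```

View pics/s5c.png

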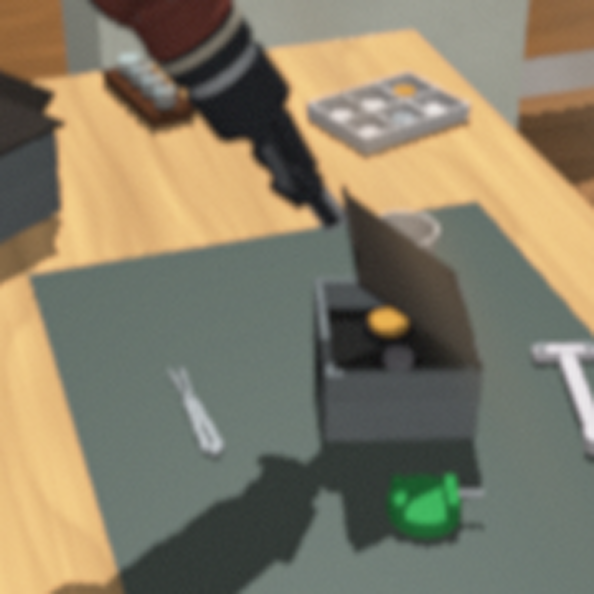

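s5c shows the cover at about 45°, with the key (400,355) and the yellow watch seat (388,322) visible and the box unmoved. Sliding inward along the cover raised the force, so from here I'll hold the contact radius constant.

```bash
python3 - <<'E'
from h import *
pts=[]
for f in [42,47,52,57,62,67,72,77,82,86,90,94,97,100]:
    f=np.radians(f);r=.134;pts.append((-r*np.cos(f)-.009,.033,r*np.sin(f)-.006,33))
rows(pts)
E
```

```text
turn [0.0002, -0.0003, -0.0005] slide [0.0001, -0.0027, 0.0069] world [0.579 0.122 0.166]
turn [0.0002, -0.0003, -0.0005] slide [0.0001, -0.0069, -0.0121] world [0.587 0.12  0.175]
turn [0.0002, -0.0003, -0.0005] slide [0.0001, -0.0094, -0.0314] world [0.596 0.118 0.182]
turn [0.0002, -0.0003, -0.0005] slide [0.0001, -0.0103, -0.0509] world [0.605 0.115 0.189]
turn [0.0002, -0.0003, -0.0005] slide [0.0002, -0.0094, -0.0703] world [0.615 0.113 0.195]
turn [0.0002, -0.0003, -0.0005] slide [0.0002, -0.0068, -0.0897] world [0.625 0.11  0.2  ]
turn [0.0002, -0.0003, -0.0005] slide [0.0002, -0.0026, -0.1087] world [0.635 0.107 0.204]
turn [0.0002, -0.0003, -0.0005] slide [0.0003, 0.0033, -0.1273] world [0.646 0.105 0.207]
turn [0.0002, -0.0003, -0.0005] slide [0.0003, 0.0108, -0.1452] world [0.657 0.102 0.209]
turn [0.0002, -0.0003, -0.0005] slide [0.0004, 0.0179, -0.1591] world [0.666 0.099 0.21 ]
turn [0.0002, -0.0003, -0.0005] slide [0.0004, 0.0259, -0.1725] world [0.675 0.097 0.211]
turn [0.0002, -0.0003, -0.0005] slide [0.0005, 0.0348, -0.1852] world [0.684 0.095 0.21 ]
turn [0.0002, -0.0003, -0.0005] slide [0.0005, 0.0421, -0.1944] world [0.691 0.093 0.21 ]
turn [0.0002, -0.0003, -0.0005] slide [0.0005, 0.0499, -0.2031] world [0.698 0.091 0.209]
```

send_rows(
  plan=[
    {"turn":[0,0,0],"slide":[0,-0.005,-0.005],"hand":1},
    {"turn":[0,0,0],"slide":[0,-0.0094,-0.0314],"hand":1},
    {"turn":[0,0,0],"slide":[0,-0.0103,-0.0509],"hand":1},
    {"turn":[0,0,0],"slide":[0,-0.0094,-0.0703],"hand":1},
    {"turn":[0,0,0],"slide":[0,-0.0068,-0.0897],"hand":1},
    {"turn":[0,0,0],"slide":[0,-0.0026,-0.1087],"hand":1},
  ],
)

```text
time_s: 7.65
tool_pos: [0.6338, 0.1072, 0.2003]
tool_rot: [-122.8, 0.2, 75.3]
force: [0.7, 0.1, -0.6]
opening: 0.001
```

```bash
python3 - <<'E'
from h import *
tiploc()
p,_,_=grab('side','s6');cv2.imwrite('pics/s6c.png',cv2.resize(p[100:280,180:360,::-1],None,fx=3.3,fy=3.3,interpolation=cv2.INTER_CUBIC))
E
```

```text
tip rel hinge [-0.0519  0.0324  0.1176] toolx,y local [[0.003, 1.0, -0.003], [0.542, -0.004, -0.84]] j [  2.2 -24.4 -33.   49.8  -9.2  14.2] F [ 0.72  0.11 -0.56] t 7.65
```

View pics/s6c.png

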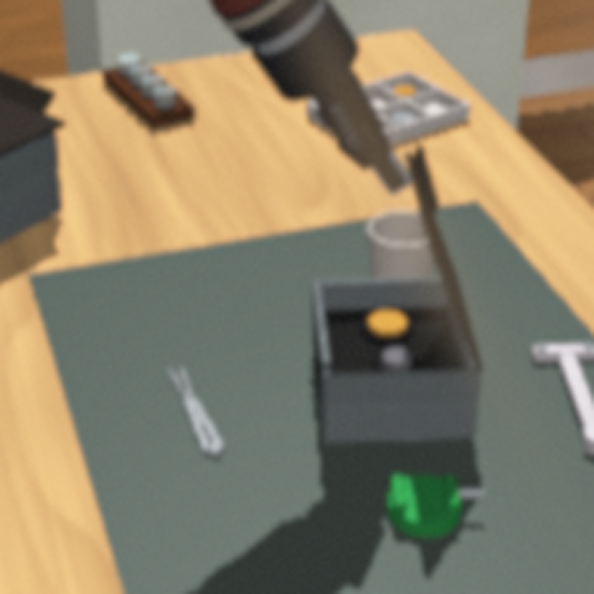

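send_rows(
  plan=[
    {"turn":[0,0,0],"slide":[0,0.0059,-0.0186],"hand":1},
    {"turn":[0,0,0],"slide":[0,0.0134,-0.0365],"hand":1},
    {"turn":[0,0,0],"slide":[0,0.0205,-0.0504],"hand":1},
    {"turn":[0,0,0],"slide":[0,0.0285,-0.0638],"hand":1},
    {"turn":[0,0,0],"slide":[0,0.0374,-0.0765],"hand":1},
    {"turn":[0,0,0],"slide":[0,0.0447,-0.0857],"hand":1},
    {"turn":[0,0,0],"slide":[0,0.0525,-0.0944],"hand":1},
    {"turn":[0,0,0],"slide":[0,0.0525,-0.0944],"hand":1},
  ],
)

```text
time_s: 8.7
tool_pos: [0.6959, 0.091, 0.2044]
tool_rot: [-122.8, 0.2, 75.3]
force: [0.2, 0.4, 0.5]
opening: -0.0
```

```bash
python3 - <<'E'
from h import *
tiploc()
p,_,_=grab('side','s7');cv2.imwrite('pics/s7c.png',cv2.resize(p[100:280,180:360,::-1],None,fx=3.3,fy=3.3,interpolation=cv2.INTER_CUBIC))
E
```

```text
tip rel hinge [0.0123 0.0323 0.1217] toolx,y local [[0.003, 1.0, -0.003], [0.542, -0.004, -0.84]] j [  0.3 -14.  -24.2  47.8  -8.2  12.6] F [0.16 0.36 0.5 ] t 8.7
```

View pics/s7c.png

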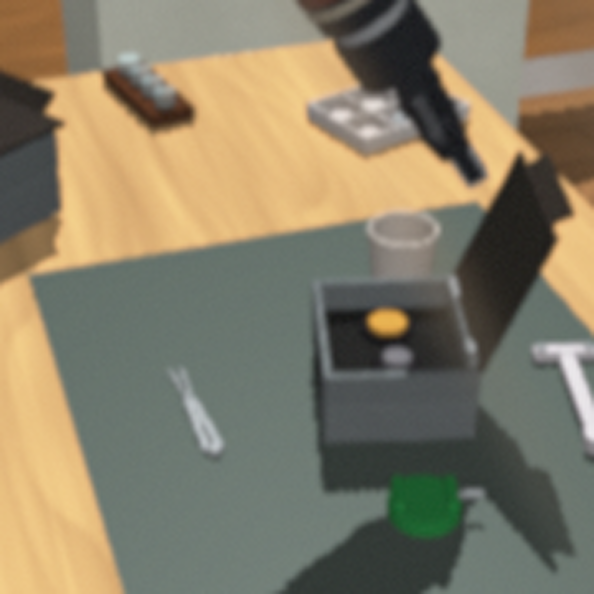

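s7c shows the cover lying back open at its stop. I'll retreat, straighten the tool and measure the key.

```bash
python3 - <<'E'
from h import *
rows([(-.08,.03,.14,33),(-.13,-.034,.14,0)])
E
```

```text
turn [-0.0005, -0.0001, -0.0006] slide [-0.0046, -0.1088, 0.1124] world [0.606 0.112 0.223]
turn [0.0912, -0.0003, -0.0005] slide [-0.1115, -0.1514, 0.1751] world [0.546 0.061 0.224]
```

send_rows(
  plan=[
    {"turn":[0,0,0],"slide":[-0.0046,-0.1088,0.1124],"hand":1},
    {"turn":[0,0,0],"slide":[-0.0046,-0.1088,0.1124],"hand":1},
    {"turn":[0.0912,0,0],"slide":[-0.1115,-0.1514,0.1751],"hand":1},
    {"turn":[0.0912,0,0],"slide":[-0.1115,-0.1514,0.1751],"hand":1},
    {"turn":[0.0912,0,0],"slide":[-0.1115,-0.1514,0.1751],"hand":1},
    {"turn":[0.0912,0,0],"slide":[-0.1115,-0.1514,0.1751],"hand":1},
    {"turn":[0.0912,0,0],"slide":[-0.1115,-0.1514,0.1751],"hand":1},
  ],
)

```text
time_s: 9.62
tool_pos: [0.5461, 0.061, 0.2235]
tool_rot: [-90.0, 0.2, 75.3]
force: [-0.2, 0.1, -0.0]
opening: -0.001
```

```bash
python3 - <<'E'
from h import *
tiploc()
for n in ['wrist','side','top']: grab(n,n+'8')
p=cv2.imread('pics/top8.png');cv2.imwrite('pics/t8c.png',cv2.resize(p[80:230,210:370],None,fx=4,fy=4,interpolation=cv2.INTER_CUBIC))
p=cv2.imread('pics/side8.png');cv2.imwrite('pics/s8c.png',cv2.resize(p[130:280,220:370],None,fx=4,fy=4,interpolation=cv2.INTER_CUBIC))
E
```

```text
tip rel hinge [-0.1296 -0.0342  0.1395] toolx,y local [[0.003, 1.0, -0.003], [-0.001, -0.003, -1.0]] j [-7.2 -2.9 -5.1 87.9 -0.2  7.5] F [-0.23  0.12 -0.01] t 9.625
```

View pics/t8c.png

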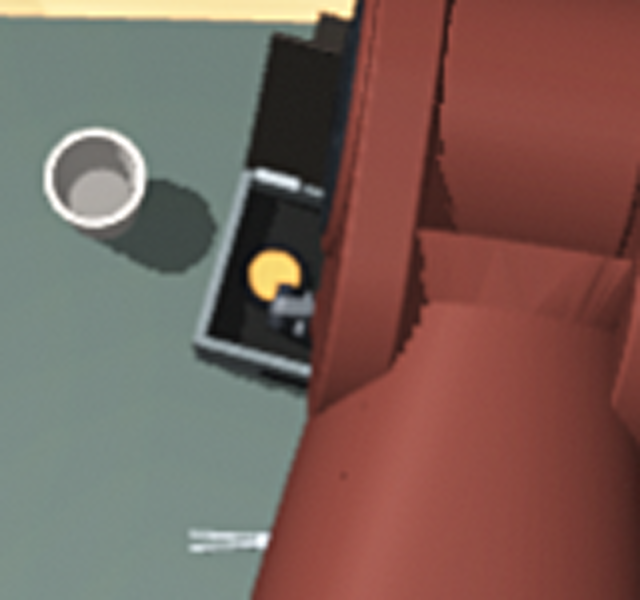

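View pics/s8c.png

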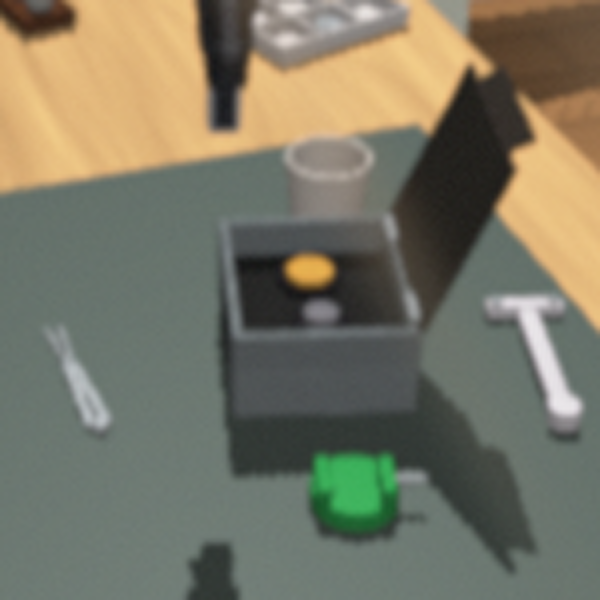

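View pics/wrist8.png

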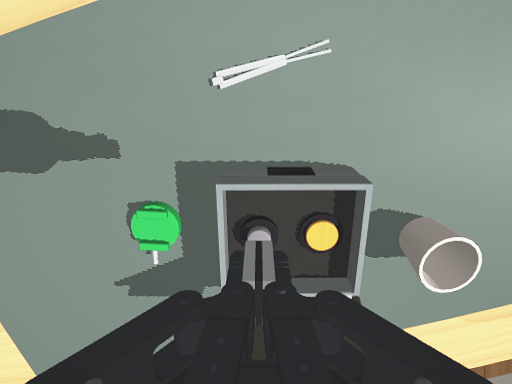

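Side crop: key at (321,312), seat at (310,270), cover open. The wrist view shows the key at (259,232), nearly in line with the fingers. I'll measure it in 3D.

```bash
python3 - <<'E'
from h import *
def loc(w): l=w-H; return np.round([l@EX,l@EY,l@EZ],4)
for n,u,v in [('side',300,208),('side',297,198),('wrist',260,231),('wrist',256,233),('wrist',322,236)]:
    f=np.load(f'pics/{n}8.npz');s=dict(tool_pos=f['pos'],tool_rot=f['rot']);W=cloud(n,f['d'],s)
    print(n,u,v,loc(W[v,u]),W[v,u].round(4),f['p'][v,u])
# seat centroid by colour, key grey cluster by height
for n in ['side','wrist']:
    f=np.load(f'pics/{n}8.npz');s=dict(tool_pos=f['pos'],tool_rot=f['rot']);W=cloud(n,f['d'],s);p=f['p'].astype(int)
    L=np.stack([(W-H)@EX,(W-H)@EY,(W-H)@EZ],-1)
    m=(p[...,0]-p[...,2]>80)&(abs(L[...,0]+.062)<.04)&(abs(L[...,1]-.034)<.035);q=L[m];print(n,'seat',m.sum(),(q.min(0)+q.max(0))/2,q.max(0)-q.min(0))
    m=(abs(L[...,2]+.009)<.005)&(abs(L[...,0]+.062)<.03)&(abs(L[...,1]+.034)<.03);q=L[m];print(n,'key',m.sum(),(q.min(0)+q.max(0))/2,q.max(0)-q.min(0),np.median(q,0))
    m=(abs(L[...,2]-0)<.004)&(abs(L[...,0]+.062)<.09)&(abs(L[...,1])<.09);q=L[m];print(n,'rim',m.sum(),np.percentile(q,[1,99],axis=0))
E
```

```text
side 300 208 [-0.0571 -0.0387 -0.0077] [0.6152 0.0385 0.0683] [134 132 138]
side 297 198 [-0.0572  0.0311 -0.0213] [0.6325 0.1061 0.0547] [229 173  80]
wrist 260 231 [-0.0703 -0.0329 -0.0099] [0.6038 0.0474 0.0661] [175 171 177]
wrist 256 233 [-0.0682 -0.037  -0.0096] [0.6048 0.0429 0.0664] [171 168 174]
wrist 322 236 [nan nan nan] [nan nan nan] [246 219 100]
side seat 73 [-0.05582564  0.039193   -0.02295887] [0.03398884 0.05095397 0.01286861]
side key 48 [-0.05702202 -0.03787627 -0.00928933] [0.02274623 0.02335809 0.00925065] [-0.0572855  -0.03984325 -0.00881361]
side rim 307 [[-0.12192306 -0.07984515 -0.00375942]
 [ 0.00707482  0.07451003  0.00348527]]
wrist seat 762 [-0.05782766  0.03476446 -0.02262367] [0.038109   0.03601937 0.00799125]
wrist key 214 [-0.06610961 -0.0344559  -0.01041547] [0.01132819 0.02404263 0.00661388] [-0.06590504 -0.03395189 -0.00981781]
wrist rim 2577 [[-0.12403466 -0.07505634 -0.00379142]
 [ 0.00364412  0.0743387   0.00272909]]
```

```bash
python3 - <<'E'
from h import *
rows([(-.059,-.035,.10,0),(-.059,-.035,.01,0),(-.059,-.035,-.006,0)])
E
```

```text
turn [0.0004, -0.0003, -0.0004] slide [-0.0017, 0.0681, -0.1187] world [0.614 0.043 0.184]
turn [0.0004, -0.0003, -0.0004] slide [-0.0013, 0.2181, -0.1183] world [0.614 0.043 0.094]
turn [0.0004, -0.0003, -0.0004] slide [-0.0012, 0.2447, -0.1183] world [0.614 0.043 0.078]
```

send_rows(
  plan=[
    {"turn":[0,0,0],"slide":[-0.0017,0.02,-0.1187],"hand":1},
    {"turn":[0,0,0],"slide":[-0.0017,0.02,-0.1187],"hand":1},
    {"turn":[0,0,0],"slide":[-0.0015,0.12,-0.1187],"hand":1},
    {"turn":[0,0,0],"slide":[-0.0013,0.2181,-0.1183],"hand":1},
    {"turn":[0,0,0],"slide":[-0.0013,0.23,-0.1183],"hand":1},
    {"turn":[0,0,0],"slide":[-0.0013,0.23,-0.1183],"hand":1},
  ],
)

```text
time_s: 10.52
tool_pos: [0.6147, 0.0424, 0.0886]
tool_rot: [-90.2, 0.1, 75.4]
force: [0.1, -0.3, 0.5]
opening: -0.003
```

```bash
python3 - <<'E'
from h import *
tiploc()
p,_,_=grab('side','s9');cv2.imwrite('pics/s9c.png',cv2.resize(p[130:280,220:370,::-1],None,fx=4,fy=4,interpolation=cv2.INTER_CUBIC))
E
```

```text
tip rel hinge [-0.0585 -0.035   0.0046] toolx,y local [[0.002, 1.0, -0.002], [0.003, -0.002, -1.0]] j [-8.1 10.1 -5.6 74.1 -0.2  6.5] F [ 0.07 -0.34  0.54] t 10.525
```

View pics/s9c.png

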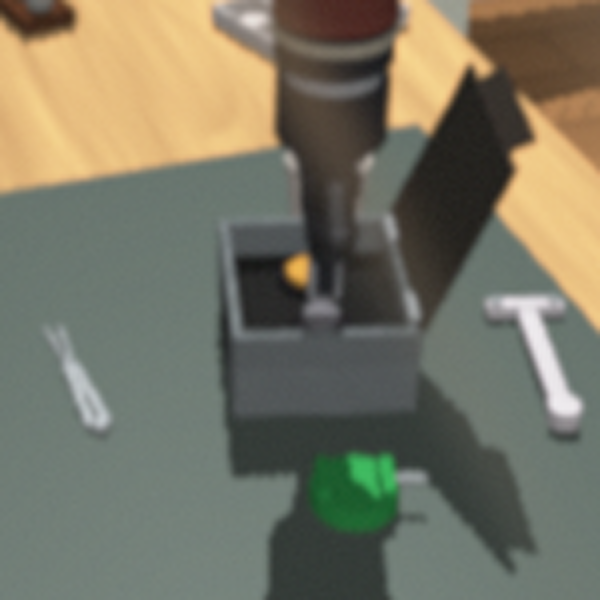

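The fingers are centred over the key at (322,300). I'll press down in small steps from a tip at +4.6 mm to −9 mm.

send_rows(
  plan=[
    {"turn":[0,0,0],"slide":[0,0.01,0],"hand":1},
    {"turn":[0,0,0],"slide":[0,0.0227,0],"hand":1},
    {"turn":[0,0,0],"slide":[0,0.0227,0],"hand":1},
  ],
)

```text
time_s: 10.95
tool_pos: [0.6145, 0.0421, 0.0726]
tool_rot: [-90.1, 0.1, 75.3]
force: [0.5, 0.0, 2.7]
opening: 0.001
```

send_rows(
  plan=[
    {"turn":[0,0,0],"slide":[0,0.003,0],"hand":1},
    {"turn":[0,0,0],"slide":[0,0.006,0],"hand":1},
    {"turn":[0,0,0],"slide":[0,0.006,0],"hand":1},
  ],
)

```text
time_s: 11.32
tool_pos: [0.6145, 0.0421, 0.0692]
tool_rot: [-90.1, 0.1, 75.3]
force: [0.9, -0.3, 4.0]
opening: -0.001
```

send_rows(
  plan=[
    {"turn":[0,0,0],"slide":[0,0.003,0],"hand":1},
    {"turn":[0,0,0],"slide":[0,0.003,0],"hand":1},
    {"turn":[0,0,0],"slide":[0,0.003,0],"hand":1},
  ],
)

```text
time_s: 11.7
tool_pos: [0.6146, 0.0421, 0.0689]
tool_rot: [-90.1, 0.2, 75.3]
force: [-3.9, 0.1, 14.2]
opening: -0.001
```

send_rows(
  plan=[
    {"turn":[0,0,0],"slide":[0,0.003,0],"hand":1},
    {"turn":[0,0,0],"slide":[0,0.003,0],"hand":1},
    {"turn":[0,0,0],"slide":[0,0.003,0],"hand":1},
  ],
)

```text
time_s: 12.08
tool_pos: [0.6147, 0.0421, 0.0686]
tool_rot: [-90.1, 0.2, 75.4]
force: [-10.4, -0.0, 25.8]
opening: 0.0
```

The force rose sharply with the TCP held at z≈0.069, which is exactly where the fully pressed key should be (0.061 + 0.008). So it bottomed out. Now I'll lift straight up and back off.

send_rows(
  plan=[
    {"turn":[0,0,0],"slide":[0,-0.01,0],"hand":1},
    {"turn":[0,0,0],"slide":[0,-0.05,0],"hand":1},
    {"turn":[0,0,0],"slide":[0,-0.14,0],"hand":1},
    {"turn":[0,0,0],"slide":[0,-0.24,0],"hand":1},
    {"turn":[0,0,0],"slide":[0,-0.3,0.1],"hand":1},
    {"turn":[0,0,0],"slide":[0,-0.3,0.18],"hand":1},
    {"turn":[0,0,0],"slide":[0,-0.3,0.18],"hand":1},
    {"turn":[0,0,0],"slide":[0,-0.3,0.18],"hand":1},
  ],
)

```text
time_s: 13.08
tool_pos: [0.5099, 0.0699, 0.2452]
tool_rot: [-90.0, 0.2, 75.3]
force: [1.0, -1.8, 0.9]
opening: 0.003
```

```bash
python3 - <<'E'
from h import *
tiploc()
for n in ['side','wrist']: grab(n,n+'10')
p=cv2.imread('pics/side10.png');cv2.imwrite('pics/s10c.png',cv2.resize(p[130:280,220:370],None,fx=4,fy=4,interpolation=cv2.INTER_CUBIC))
A=np.load('pics/side8.npz');B=np.load('pics/side10.npz');Z=np.load('pics/side0.npz')
for n in ['side','wrist']:
    f=np.load(f'pics/{n}10.npz');s=dict(tool_pos=f['pos'],tool_rot=f['rot']);W=cloud(n,f['d'],s)
    L=np.stack([(W-H)@EX,(W-H)@EY,(W-H)@EZ],-1)
    m=(abs(L[...,2]+.012)<.008)&(abs(L[...,0]+.06)<.02)&(abs(L[...,1]+.036)<.02);q=L[m];print(n,'key',m.sum(),np.median(q,0))
    m=(abs(L[...,2]-0)<.004)&(abs(L[...,0]+.062)<.09)&(abs(L[...,1])<.09);q=L[m];print(n,'rim',np.percentile(q,[1,99],axis=0))
    m=(L[...,2]>.03)&(L[...,2]<.13)&(L[...,0]>-.01)&(L[...,0]<.12)&(abs(L[...,1])<.07);q=L[m]
    if m.sum()>50: k=np.polyfit(q[:,2],q[:,0],1)[0];print('cover rad',np.pi/2+np.arctan(k),m.sum())
d=np.abs(Z['p'].astype(int)-B['p']).max(2)
cv2.imwrite('pics/diff.png',(d*3).clip(0,255).astype(np.uint8))
E
```

```text
tip rel hinge [-0.1669 -0.0347  0.1612] toolx,y local [[0.003, 1.0, -0.003], [0.001, -0.003, -1.0]] j [-6.7 -8.9 -8.4 90.4 -0.2  8. ] F [ 1.01 -1.81  0.88] t 13.075
side key 74 [-0.05775795 -0.04077502 -0.01058716]
side rim [[-0.12191384 -0.07949224 -0.00386059]
 [ 0.00701759  0.07484791  0.00374105]]
cover rad 1.9584534278287915 765
wrist key 4 [-0.06993781 -0.01769153 -0.01937217]
wrist rim [[-0.1246746  -0.07505135 -0.00372221]
 [-0.01817568  0.0742253   0.00023492]]
cover rad 1.939221479320995 317
```

View pics/s10c.png

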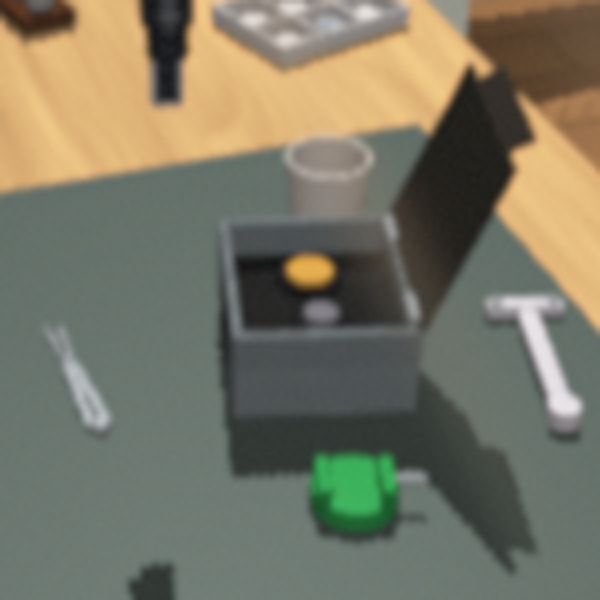

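View pics/diff.png

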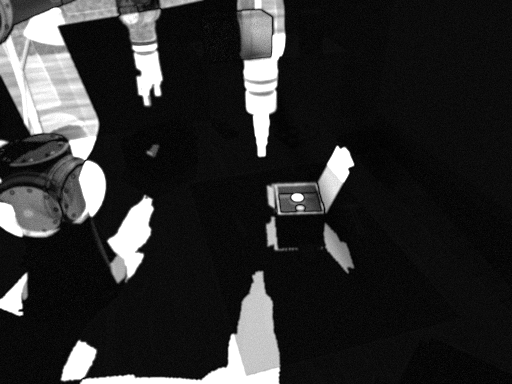

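The cover reads about 1.95 rad and the key looks the same as before the press. The difference image shows no change at the tweezers, holder, cup or wrench, and no visible box shift. Handing in.

```bash
python3 -c "
from workcell import sign_off
print(sign_off())"
```

```text
the job is handed in; nothing more can be done
None
```

I opened the cover of the smaller demagnetiser (the one on the mat) to its stop, pressed the key fully down once and let it spring back. I handed in at about 13 s; sign-off gives no verdict.

**Cover:** I pushed it up by the lip with closed fingers tilted about 33°, because a 50° tilt was out of reach. The last side and wrist views put it at 1.96 and 1.94 rad, with the arm clear of everything.

**Key:** The press bottomed out at TCP z ≈ 0.069 m, where a fully pressed key should be. The force rose to about 26 N there, more than the 4 N needed. In the side view the key is back up: it looks the same as before the press, and its height reads about 10 mm below the hinge line. The last wrist view didn't show enough of the key to confirm this.

**Surroundings:** The before/after picture shows no movement of the tweezers, holder, cup or wrench. The box may have moved about 3 mm; the two cameras disagree by about that much, and the limit is 30 mm. While opening the cover, the wrist force briefly reached about 18 N; I corrected the path and it dropped to near zero.

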